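Let the instrument box through the track gate

ROBOT

A 7-joint arm with a two-finger parallel gripper is mounted at the origin on the work surface; the furniture and walls round the work are solid. World frame = base frame: x ahead of the robot, y to its left, z up, the work surface at z = 0. Lengths are in m, angles in rad, forces in N, time in s.
With the tool pointing down it reaches from about 0.4 to 0.875 m from the base axis. Payload 6.5 kg.
Tool frame: the origin (TCP) lies on the mounting face of the last link; the fingertips stand 166 mm ahead of it and the grasp point (between the pads) lies 147 mm ahead of it; z points along the fingers, y is the direction in which the jaws open and shut (so a half turn about z gives the same grasp; the last joint's range is limited). The gripper opens to 88 mm and grips with 3 to 60 N. Pads are 18 mm wide; open, the fingers measure 123 mm over their backs; the gripper's body (75 mm by 187 mm) begins 45 mm behind the grasp point.
Start: joints at [1.184, 0.536, -0.004, 1.538, 0.003, 1.067, -0.071], TCP at [0.205, -0.617, 0.405] pointing down, gripper open.
Joint ranges: [-2.7, 2.7], [-0.37, 2.16], [-1.27, 1.26], [0.24, 2.4], [-1.31, 4.45], [0.19, 1.91], [-2.76, 2.76]. Speed limits (rad/s): [2.39, 2.39, 3.14, 3.14, 3.14, 3.14, 3.14].

INTERFACE

Orientations are given as a unit quaternion [w, x, y, z].
In Python, from cell import sensors, snapshot, hand_in, search_frame, outline_of, spot_point gives the robot as it stands.
- The arm moves only by the tool send_rows, never from a script. Its argument "plan" is a list of rows, each a list of 3 entries, a list of its own where there are three numbers: the opening, from 0 (shut) to 1 (fully open), then the shift along the tool's x, y, z in cm, then the turn about the tool's z in degrees. In form: [[hand, [x, y, z], yaw], ...]. A call has 1 to 8 rows; each row shifts and turns the commanded pose from where the row before left it, along the tool's axes as they then stand; what a row does not reach is not made up. A row lasts 1/8 s, in which the tool goes at most 62.5 mm and 10.7 degrees, less where a joint would pass 70% of its speed; a pose out of reach is approached as far as the arm can. A call with a gripper value outside its range is refused whole. The fingers move at their own pace and stop on an object; the grip force is fixed at half the most. Time passes only in rows, so rows that do not move let the fingers close. It gives the time, the measured TCP pose, the force and the opening at its end, in the units of the state.
- sensors.read_state(): the state, without advancing time (a new reading comes with each control period).
- snapshot(name): name is "scene" or "side" or "wrist"; returns a dict with "img" (420x560x3 uint8, red, green, blue), "intrinsics" (3x3 intrinsics, pixels), "world_from_camera" (4x4, takes a point from camera to world coordinates); the wrist camera has in their place "T_tool_cam" (4x4, takes a point from camera to tool coordinates, whose origin is the TCP and whose axes are the flange's). Camera axes: x right, y up, looking along -z (the intrinsics and any distortion apply to the point x, -y, -z); pixel columns grow to the right and rows downward; lengths in m; the calibration is good to about 2 mm. A picture is of the moment at which its call begins: read the wrist's pose just before it. There is no depth.
- hand_in(): hands the job in, once; it reports no verdict.
Trained networks look in a picture, given as the dict that the camera call returned (one of the last four; its "shot" number tells which), for a name from the list of things; names that differ only in an ending like _2 or _b are one class to them, and where a whole thing is asked for, a point or a joint stands for the part that bears it (a point fixed in the world has none). Each returns a list of dicts, best first, with "p" (0 to 1); they miss things now and then, are a little off and sometimes report something else, mostly with a low value. They report only what shows in the picture. A call takes as long as a camera call.
- search_frame(thing, picture): "xyz" ([x, y, z] in m, in world coordinates, good to about 4 mm: the middle of the surface that is visible of it).
- outline_of(thing, picture): "mask" (420x560 bool, what is visible of it).
- spot_point(thing, picture): "xyz" ([x, y, z] in m, in world coordinates, good to about 4 mm: a listed point, or the origin of a listed thing).
The state is a dict: "time": time; "q": joint angles; "dq": joint speeds; "effort": joint torques, N m; "tcp_pos": TCP position; "orientation": TCP orientation; "ft_force": force on the tool from outside, world axes, zero at the start; "wrist_torque": the same for the moment, N m; "width": finger opening in m.
Only numpy, scipy, OpenCV 4.12 (cv2) and the standard library are available. Lean on these libraries where they do the work, as an engineer would, in place of code of your own. Each camera call takes 0.05 s, during which the arm holds its last target.

TASK

Push the counterweighted gate arm of the transfer track up past its balance point so that it stays raised by itself, then gently push the steel instrument box along the track past the gate until its leading end rests against the rubber end stop. Only push with the fingers: do not squeeze or lift the box, and leave the other things on the bench where they are.

Things in the scene. Friction and masses are not known exactly. Their poses are not given: they have to be found in the camera images.
- track: Fixed steel transfer track, 124 x 590 mm. Origin on the bench top, mid-width, under the lowered gate arm (gate line, y = 0); +y along the track to its end stop (robot's left), +x across it away from the robot. The box slides on two white strips, 12 mm above the bench, between guides 99 mm apart and 30 mm high over the bench, open at the right end (y = -320 mm).
- end_stop (a point): Middle of the face of the black rubber end stop at the track's left end, at track x = 0, y = +250 mm, 27 mm above the bench; rubber 85 mm wide, up to 38 mm above the bench, its steel back plate to 46 mm. Fixed to the track.
- gate (a joint): Gate arm angle, rad: 0 = lowered across the track, blocking the box; grows as the arm swings up and away from the robot; 1.75 = raised on its stop, 10 degrees past vertical. No spring or latch: below about 1.05 it falls back to 0, above it falls on to 1.75. About 0.8 N at the handle, or 4 N straight down on the counterweight, starts it.
- gate_hinge (a point): On the hinge axis, 75 mm above the bench, track x = +115 mm, y = 0; the axis runs along track y. The grey post is 93 mm high, at x = +88 to +133 mm, y within 20 mm. The lowered arm is a red-and-white flat bar, 6 mm thick, 28 mm high, its lower edge 40 mm above the bench, resting on a 40 mm high saddle at track x = -77 to -59 mm.
- gate_handle (a point): Middle of the black round handle (16 mm diameter, 70 mm long) at the arm's free end, sloping up 45 degrees towards the robot. Lowered, this point is 88 mm above the bench, 208 mm from the hinge towards the robot; the grip's round end is 17 mm farther out and 17 mm higher. Moves with the arm.
- gate_weight (a point): Centre of the dark steel counterweight, a cylinder 40 mm in diameter, 28 mm long (along track y), on the arm's cranked tail. Lowered, it is 42 mm beyond the hinge (away from the robot) and 42 mm above it. It moves with the arm, down as the arm goes up.
- instrument_box: Closed steel instrument box, loose, about 0.42 kg, 188 mm long along its y, about 95 mm wide across x (109 mm with the lid tab at -x) and 42 mm high. Origin at the middle of its underside; the ends are at y = +-94 mm. Its lid is fixed shut. It waits on the track before the gate (track y negative), its y along the track's y.
- kidney_dish: Steel kidney dish with instruments, 95 x 202 x 34 mm, loose, on the robot's side of the track. Origin under its middle. Not part of the job.
- gallipot: Small steel bowl, 79 mm diameter, 40 mm high, loose, on the robot's side of the track. Origin under its middle. Not part of the job.
- marker: Marker pen with a blue cap, 130 mm long, 18 mm thick, loose, lying on the robot's side of the track. Origin under its middle, long axis y. Not part of the job.
- haemostat: Steel haemostat clamp, 140 x 56 x 7 mm, loose, lying beyond the track. Origin under its middle, long axis y. Not part of the job.
- timer: White minute timer with a black knob, 62 x 62 x 44 mm, loose, beyond the track. Origin under its middle. Not part of the job.

How it is judged:
On the way:
1. the gate arm is raised and rests past its balance point, the box still before the gate (value of joint gate above 1.6 rad and velocity of joint gate below 0.2 rad/s and y of instrument_box in the frame of track below -0.08 m), for 0.3 s.
At the end, for the whole second after the job is handed in: The gate arm stands raised on its stop (joint above 1.6 rad) by itself, and the instrument box lies flat between the guides, at rest, its leading end within 8 mm of the rubber end stop (value of joint gate above 1.6 rad and y of instrument_box in the frame of track between 0.148 and 0.162 m and x of instrument_box in the frame of track between -0.014 and 0.01 m and z of instrument_box in the frame of track below 0.017 m and angle between the y axis of instrument_box and the y axis of track, either way round below 0.09 rad and linear speed of instrument_box below 0.02 m/s); the robot touches nothing.
It fails at once if the instrument box is lifted or tipped (z of instrument_box in the frame of track above 0.024 m or angle between instrument_box's own z axis and vertical above 0.15 rad).
It fails at once if the instrument box is squeezed or rammed by the fingers (contact force between the fingers and instrument_box above 35 N).
It fails at once if one of the other things is moved by more than 25 mm (distance of any of kidney_dish, gallipot, marker, haemostat, timer from where it was at the start of the episode above 0.025 m).
It also fails if it takes over 54 s, if anything falls off the work surface, if the arm or the gripper's body presses on something with over 40 N, if the wrist force passes 120 N, or if a joint passes its speed limit or range.

## Working session

There is one attempt and no reset: what is moved stays moved. The work goes in short steps, Python scripts to look and compute and a tool call to move; the robot and the scene stay as the last step left them, time stands still between calls to the robot, and variables do not carry over. Pictures are saved under pics/ and viewed, and the job is handed in when it is done.

Besides the shell and the picture viewer there is one more tool, called after "Call:" by a JSON object that holds its "method" and its "body", one argument or row to a line. send_rows: Moves the arm, as the interface text tells. Its arguments: {"type":"object","properties":{"plan":{"type":"array"}},"required":["plan"]}

```bash
mkdir -p pics; ls; python3 - <<'E'
from cell import *
import cv2
s=sensors.read_state(); print(s)
for n in ["scene","side"]:
    p=snapshot(n); cv2.imwrite(f"pics/{n}0.png",p["img"][:,:,::-1])
    for t in ["end_stop","gate_hinge","gate_handle","gate_weight","instrument_box","track","kidney_dish","gallipot","marker"]:
        r=spot_point(t,p)
        print(n,t,[(x["xyz"],x["p"]) for x in r[:2]])
E
```

```text
pics
{'time': 0.0, 'q': array([ 1.1837925 ,  0.53718918, -0.00443416,  1.53885531,  0.00259725,
        1.06729821, -0.07118051]), 'dq': array([-4.39226836e-04, -1.20961284e-03,  1.53512321e-05, -7.71696505e-05,
       -8.48539983e-04, -9.04487632e-04,  2.25335122e-03]), 'effort': array([-6.56421926e-04, -5.70981002e+01,  9.90750007e-01, -2.51602596e+01,
       -5.61188185e-02,  1.79990631e-02,  1.84244600e-04]), 'tcp_pos': array([ 0.20486408, -0.61653025,  0.4038309 ]), 'orientation': array([-8.48437941e-04,  9.87155909e-01,  1.59757472e-01, -2.02004663e-04]), 'ft_force': array([-0.58998406, -0.42817135,  1.27029791]), 'wrist_torque': array([-0.06957402, -0.033317  , -0.03499436]), 'width': 0.08796671422072076}
scene end_stop [([0.5572, 0.2333, 0.0315], 0.74)]
scene gate_hinge [([0.417, 0.1154, -0.0015], 0.67), ([0.6458, -0.0271, 0.0709], 0.56)]
scene gate_handle [([0.4371, -0.0072, 0.0893], 0.65), ([0.4215, 0.2382, -0.0013], 0.34)]
scene gate_weight [([0.6889, -0.0317, 0.1198], 0.64)]
scene instrument_box [([0.5216, -0.1688, 0.0128], 0.57)]
scene track [([0.5332, -0.0163, -0.0027], 0.9)]
scene kidney_dish [([0.3871, -0.1862, 0.003], 0.94)]
scene gallipot [([0.4193, 0.1148, 0.0006], 0.78)]
scene marker [([0.4237, 0.2358, -0.0012], 0.5)]
side end_stop [([0.5561, 0.232, 0.0272], 0.64)]
side gate_hinge [([0.6515, -0.0279, 0.0764], 0.7)]
side gate_handle [([0.4427, -0.0076, 0.0907], 0.79)]
side gate_weight [([0.687, -0.0301, 0.1203], 0.69)]
side instrument_box [([0.5208, -0.1657, 0.0114], 0.85)]
side track [([0.5297, -0.0116, 0.0009], 0.55)]
side kidney_dish [([0.3856, -0.1822, -0.0006], 0.74)]
side gallipot [([0.4192, 0.1175, -0.0002], 0.65)]
side marker [([0.4215, 0.2347, 0.0027], 0.54)]
```

View pics/scene0.png

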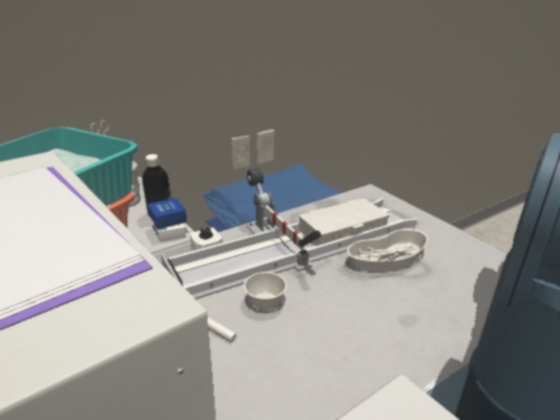

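View pics/side0.png

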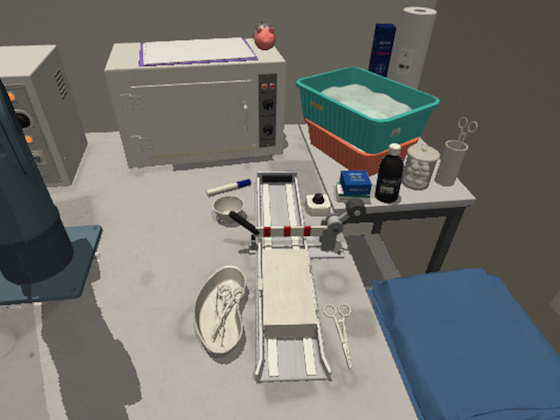

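The scene shows the gate at about (285,225), the box before it at (345,218) and the track running to its stop at (170,270). The side view agrees: gate bar at (290,231), counterweight at (355,209). Next I'll fit the track frame and plan to push down on the counterweight.

```bash
cat > h.py <<'E'
import numpy as np, json
from scipy.spatial.transform import Rotation as R
from cell import *
def pose():
    s=sensors.read_state(); w,x,y,z=s["orientation"]
    return s["tcp_pos"],R.from_quat([x,y,z,w]).as_matrix(),s
def load():
    d=json.load(open("track.json")); a=d["yaw"]; c,s_=np.cos(a),np.sin(a)
    return np.array(d["o"]),np.array([[c,-s_,0],[s_,c,0],[0,0,1]])
def tip_track():
    p,M,s=pose(); o,T=load(); return T.T@(p+M[:,2]*.166-o)
def go(x,y,z):  # fingertip target in track coords (m) -> tool shift cm, yaw deg
    p,M,s=pose(); o,T=load()
    d=o+T@np.array([x,y,z])-(p+M[:,2]*.166)
    tx=M[:,0]; ang=np.degrees(np.arctan2(tx[1],tx[0])-np.arctan2(T[1,0],T[0,0]))
    print("tip(track mm)",(tip_track()*1000).round(1),"shift cm",(M.T@d*100).round(2),"yaw needed",round(ang,2),"F",s["ft_force"].round(1),"t",s["time"])
E
python3 - <<'E'
from h import *
from scipy.optimize import least_squares
loc={"end_stop":(0,.25,.027),"gate_hinge":(.115,0,.075),"gate_handle":(.115-.208,0,.088),"gate_weight":(.157,0,.117),"track":(0,0,0)}
obs=[]
for n in ["scene","side"]:
    p=snapshot(n)
    for t in loc:
        r=spot_point(t,p)
        for x in r[:3]: obs.append((loc[t],x["xyz"],x["p"],n,t))
L=np.array([o[0] for o in obs]);O=np.array([o[1] for o in obs]);P=np.array([o[2] for o in obs])
def f(v):
    c,s=np.cos(v[2]),np.sin(v[2])
    return np.c_[v[0]+c*L[:,0]-s*L[:,1]-O[:,0], v[1]+s*L[:,0]+c*L[:,1]-O[:,1]]
r=least_squares(lambda v:(f(v)*P[:,None]).ravel(),[.53,-.015,-.097],loss="soft_l1",f_scale=.004)
print(r.x); 
for o,e in zip(obs,f(r.x)): print(o[3],o[4],(e*1000).round(1),((o[1][2]-o[0][2])*1000))
json.dump({"o":[r.x[0],r.x[1],0],"yaw":r.x[2]},open("track.json","w"))
o,T=load()
for n in ["scene","side"]:
    p=snapshot(n)
    for t in ["instrument_box","timer","haemostat","kidney_dish"]:
        for x in spot_point(t,p)[:1]: print(n,t,(T.T@(np.array(x["xyz"])-o)).round(4),x["p"])
print((T.T@(np.zeros(3)-o)).round(3))
go(.162,0,.2)
E
```

```text
[ 0.53118053 -0.01647427 -0.10738869]
scene end_stop [-1.2  1.4] 3.4000000000000004
scene gate_hinge [-0.5 -1.2] 0.10000000000000286
scene gate_handle [3.9 0.4] -2.3999999999999995
scene gate_weight [-2.8 -1.2] 3.99999999999999
scene gate_weight [165.6 134.6] -102.50000000000001
scene track [1.7 1.3] -0.9
side end_stop [0.3 1.1] 1.7000000000000002
side gate_hinge [-5.3 -0.8] -0.5000000000000004
side gate_hinge [ 225.3 -144.6] -74.2
side gate_handle [-2.  -0.2] 1.0000000000000009
side gate_weight [-1.8 -1.5] 0.7999999999999952
side track [ 1.8 -3.2] 0.0
scene instrument_box [ 0.0047 -0.1498  0.0122] 0.68
scene timer [ 0.1038  0.1519 -0.0005] 0.75
scene kidney_dish [-0.1227 -0.1845 -0.0022] 0.66
side instrument_box [ 0.0035 -0.1498  0.0118] 0.7
side timer [-0.1353  0.2401  0.0035] 0.71
side haemostat [ 0.1048 -0.23    0.0011] 0.64
side kidney_dish [-0.1242 -0.1799 -0.0004] 0.71
[-0.53  -0.041  0.   ]
tip(track mm) [-260.  -631.9  238.7] shift cm [ 64.63 -39.95   3.87] yaw needed 24.54 F [-0.5 -0.4 -0.3] t 2.1
```

Call:
{"method": "send_rows", "body": {
  "plan": [
    [0,[0,0,0],8.2],
    [0,[0,0,0],8.2],
    [0,[0,0,0],8.2],
    [0,[2.6,-4.0,0],0],
    [0,[2.6,-4.0,0],0],
    [0,[2.6,-4.0,0],0],
    [0,[2.6,-4.0,0],0],
    [0,[2.6,-4.0,0],0]
  ]
}}

```text
time: 3.1
tcp_pos: [0.3568, -0.4308, 0.4049]
orientation: [0.0, 0.999, -0.054, 0.0]
ft_force: [0.4, -0.6, -1.3]
width: 0.0103
```

Call:
{"method": "send_rows", "body": {
  "plan": [
    [0,[2.6,-4.0,0],0],
    [0,[2.6,-4.0,0],0],
    [0,[2.6,-4.0,0],0],
    [0,[2.6,-4.0,0],0],
    [0,[2.6,-4.0,0],0],
    [0,[2.6,-4.0,0],0],
    [0,[2.6,-3.6,0],0],
    [0,[0,0,0],0]
  ]
}}

```text
time: 4.1
tcp_pos: [0.5687, -0.1734, 0.4047]
orientation: [-0.001, 0.999, -0.051, 0.001]
ft_force: [-0.8, -0.0, 0.4]
width: 0.0004
```

```bash
python3 -c "
from h import *
go(.162,0,.142);print(pose()[1].round(3))"
```

```text
tip(track mm) [  54.3 -151.6  238.7] shift cm [ 10.84 -15.08   9.71] yaw needed 0.31 F [-0.8 -0.   0.4] t 4.1
[[ 0.995 -0.102  0.001]
 [-0.102 -0.995  0.002]
 [ 0.001 -0.002 -1.   ]]
```

Call:
{"method": "send_rows", "body": {
  "plan": [
    [0,[1.8,-2.5,0],0],
    [0,[1.8,-2.5,0],0],
    [0,[1.8,-2.5,0],0],
    [0,[1.8,-2.5,0],0],
    [0,[1.8,-2.5,0],0],
    [0,[1.8,-2.5,3],0.3],
    [0,[0,0,4],0],
    [0,[0,0,0],0]
  ]
}}

```text
time: 5.1
tcp_pos: [0.6887, -0.0411, 0.3314]
orientation: [0.001, 0.998, -0.057, -0.004]
ft_force: [-0.5, -0.3, -0.2]
width: 0.0004
```

```bash
python3 - <<'E'
from h import *
import cv2
go(.162,0,.142)
p=snapshot("side"); cv2.imwrite("pics/side1.png",p["img"][:,:,::-1])
E
```

```text
tip(track mm) [158.   -7.9 165.4] shift cm [ 0.41 -0.8   2.33] yaw needed -0.41 F [-0.5 -0.3 -0.2] t 5.1
```

View pics/side1.png

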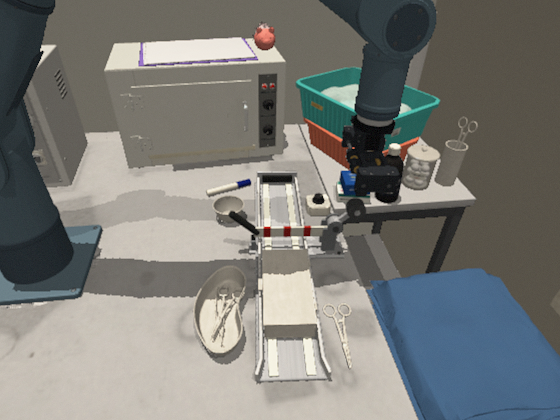

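Call:
{"method": "send_rows", "body": {
  "plan": [
    [0,[0.2,-0.6,2.0],0],
    [0,[0.5,0,1.0],0],
    [0,[0.4,0,1.2],0],
    [0,[0.3,0,1.2],0],
    [0,[0,0,0],0]
  ]
}}

```text
time: 5.78
tcp_pos: [0.7091, -0.0359, 0.2845]
orientation: [-0.0, 0.998, -0.057, 0.007]
ft_force: [3.8, -0.3, 4.3]
width: 0.0006
```

```bash
python3 - <<'E'
from h import *
import cv2
go(.172,0,.076)
p=snapshot("side"); cv2.imwrite("pics/side2.png",p["img"][:,:,::-1])
E
```

```text
tip(track mm) [ 1.813e+02 -1.000e-01  1.185e+02] shift cm [-0.98  0.01  4.24] yaw needed -0.39 F [ 3.8 -0.3  4.3] t 5.775
```

View pics/side2.png

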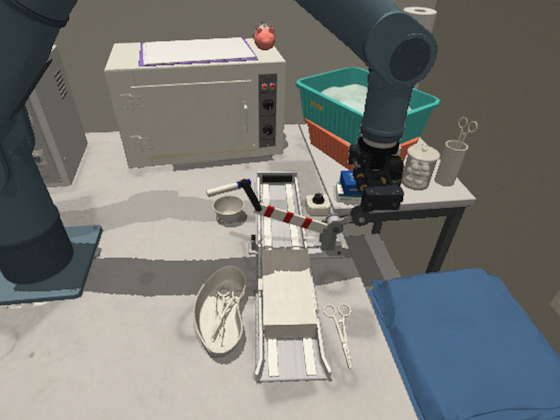

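Call:
{"method": "send_rows", "body": {
  "plan": [
    [0,[-0.2,0,1.0],0],
    [0,[-0.2,0,1.0],0],
    [0,[-0.3,0,1.2],0],
    [0,[-0.2,0,1.2],0],
    [0,[0,0,0.8],0],
    [0,[0,3.5,0],0],
    [0,[0,4.5,0],0],
    [0,[0,4.5,0],0]
  ]
}}

```text
time: 6.82
tcp_pos: [0.6814, -0.1599, 0.2282]
orientation: [-0.0, 0.998, -0.057, -0.0]
ft_force: [1.3, -0.7, 0.1]
width: 0.0004
```

```bash
python3 - <<'E'
from h import *
import cv2
go(.0,-.29,.2)
p=snapshot("side"); cv2.imwrite("pics/side3.png",p["img"][:,:,::-1])
E
```

```text
tip(track mm) [ 164.6 -126.5   62.2] shift cm [-16.38  16.44 -13.77] yaw needed -0.33 F [ 1.3 -0.7  0.1] t 6.825
```

View pics/side3.png

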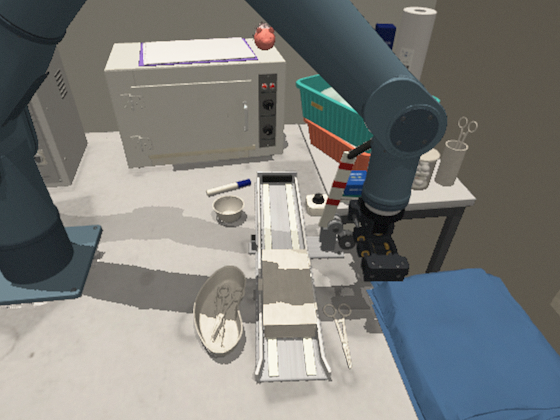

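The gate stands raised and leaning back at about (340,190). Next I go up and round to the box's trailing end.

Call:
{"method": "send_rows", "body": {
  "plan": [
    [0,[0,2.5,-2.5],0],
    [0,[0,2.5,-2.5],0],
    [0,[-2,2.5,-2.5],0],
    [0,[-2.5,2.5,0],0],
    [0,[-3,2.5,0],0],
    [0,[-3,2.5,0],0],
    [0,[-3,2,0],0],
    [0,[-2.9,0.5,0],-0.3]
  ]
}}

```text
time: 7.88
tcp_pos: [0.4973, -0.3155, 0.3034]
orientation: [0.0, 0.998, -0.055, -0.0]
ft_force: [0.0, 0.8, -0.3]
width: 0.0004
```

Call:
{"method": "send_rows", "body": {
  "plan": [
    [0,[0,0,0],0],
    [0,[0,0,0],0]
  ]
}}

```text
time: 8.12
tcp_pos: [0.4998, -0.3136, 0.3038]
orientation: [-0.0, 0.999, -0.054, 0.0]
ft_force: [0.7, 0.8, 0.1]
width: 0.0003
```

```bash
python3 - <<'E'
from h import *
import cv2
go(.0,-.30,.036)
o,T=load()
for n in ["scene","side"]:
    p=snapshot(n); cv2.imwrite(f"pics/{n}4.png",p["img"][:,:,::-1])
    for t in ["instrument_box","gate_handle"]:
        for x in spot_point(t,p)[:2]: print(n,t,(T.T@(np.array(x["xyz"])-o)).round(4),x["p"])
E
```

```text
tip(track mm) [   0.8 -298.7  137.8] shift cm [-0.09  0.13 10.17] yaw needed -0.03 F [0.7 0.8 0.1] t 8.125
scene instrument_box [ 0.0067 -0.1528  0.0151] 0.86
scene gate_handle [0.1629 0.0026 0.2744] 0.8
side gate_handle [0.1655 0.0082 0.2775] 0.81
```

View pics/side4.png

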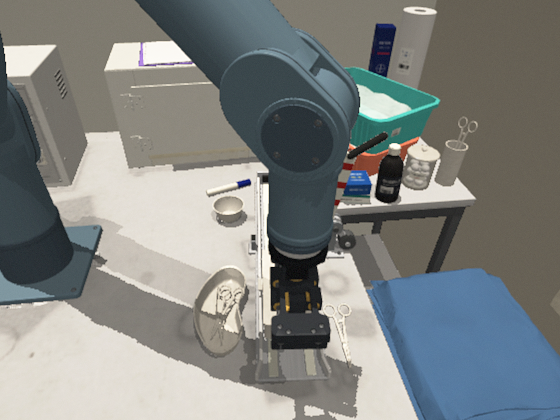

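Call:
{"method": "send_rows", "body": {
  "plan": [
    [0,[0,0,2.5],0],
    [0,[0,0,2.5],0],
    [0,[0,0,2.5],0],
    [0,[0,0,1.8],0],
    [0,[0,0,0.8],0],
    [0,[0,0,0],0],
    [0,[0,0,0],0]
  ]
}}

```text
time: 9.3
tcp_pos: [0.4994, -0.3143, 0.2035]
orientation: [0.0, 0.999, -0.054, 0.001]
ft_force: [-0.2, 0.7, 0.3]
width: 0.0004
```

```bash
python3 - <<'E'
from h import *
import cv2
go(.002,-.27,.036)
p=snapshot("side"); cv2.imwrite("pics/side5.png",p["img"][:,:,::-1])
E
```

```text
tip(track mm) [   0.5 -299.6   37.5] shift cm [ 0.15 -2.96  0.15] yaw needed -0.06 F [-0.2  0.7  0.3] t 9.3
```

View pics/side5.png

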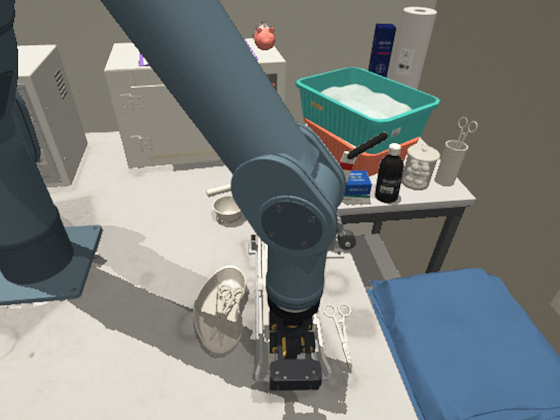

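Call:
{"method": "send_rows", "body": {
  "plan": [
    [0,[0,-0.8,0.1],0],
    [0,[0,-0.8,0],0],
    [0,[0,-0.4,0],0],
    [0,[0,-0.4,0],0],
    [0,[0,-0.4,0],0],
    [0,[0,-0.4,0],0],
    [0,[0,-0.4,0],0],
    [0,[0,-0.4,0],0]
  ]
}}

```text
time: 10.35
tcp_pos: [0.5033, -0.2741, 0.2017]
orientation: [0.0, 0.999, -0.054, 0.0]
ft_force: [-0.1, -1.3, -1.2]
width: 0.0003
```

Call:
{"method": "send_rows", "body": {
  "plan": [
    [0,[0,-0.4,0],0],
    [0,[0,-0.5,0],0],
    [0,[0,-0.6,0],0],
    [0,[0,-0.6,0],0],
    [0,[0,-0.6,0],0],
    [0,[0,-0.6,0],0],
    [0,[0,-0.6,0],0],
    [0,[0,-0.6,0],0]
  ]
}}

```text
time: 11.35
tcp_pos: [0.5082, -0.2291, 0.2017]
orientation: [-0.0, 0.999, -0.054, -0.0]
ft_force: [-0.6, -1.4, -1.4]
width: 0.0005
```

```bash
python3 - <<'E'
from h import *
import cv2
go(.002,.045,.036)
o,T=load()
for n in ["scene","side"]:
    p=snapshot(n); cv2.imwrite(f"pics/{n}6.png",p["img"][:,:,::-1])
    for t in ["instrument_box"]:
        for x in spot_point(t,p)[:2]: print(n,t,(T.T@(np.array(x["xyz"])-o)).round(4),x["p"])
E
```

```text
tip(track mm) [-1.000e-01 -2.139e+02  3.570e+01] shift cm [  0.18 -25.89  -0.03] yaw needed -0.07 F [-0.6 -1.4 -1.4] t 11.35
scene instrument_box [ 0.0082 -0.1074  0.0143] 0.77
```

View pics/scene6.png

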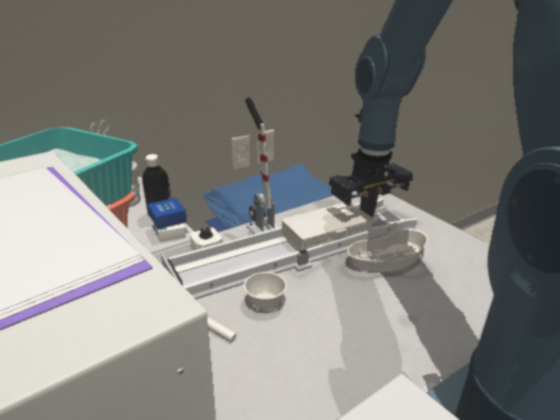

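Call:
{"method": "send_rows", "body": {
  "plan": [
    [0,[0,-0.7,0],0],
    [0,[0,-0.8,0],0],
    [0,[0,-0.8,0],0],
    [0,[0,-0.8,0],0],
    [0,[0,-0.8,0],0],
    [0,[0,-0.8,0],0],
    [0,[0,-0.8,0],0],
    [0,[0,-0.8,0],0]
  ]
}}

```text
time: 12.55
tcp_pos: [0.515, -0.1664, 0.2017]
orientation: [0.0, 0.999, -0.054, -0.0]
ft_force: [-0.6, -0.9, -0.4]
width: 0.0006
```

Call:
{"method": "send_rows", "body": {
  "plan": [
    [0,[0,-0.8,0],0],
    [0,[0,-0.8,0],0],
    [0,[0,-0.8,0],0],
    [0,[0,-0.8,0],0],
    [0,[0,-0.8,0],0],
    [0,[0,-0.8,0],0],
    [0,[0,-0.8,0],0],
    [0,[0,-0.8,0],0]
  ]
}}

```text
time: 13.55
tcp_pos: [0.5219, -0.1028, 0.2017]
orientation: [-0.0, 0.999, -0.054, -0.0]
ft_force: [-1.1, -2.8, 0.4]
width: 0.0006
```

Call:
{"method": "send_rows", "body": {
  "plan": [
    [0,[0,-0.8,0],0],
    [0,[0,-0.8,0],0],
    [0,[0,-0.8,0],0],
    [0,[0,-0.8,0],0],
    [0,[0,-0.8,0],0],
    [0,[0,-0.8,0],0],
    [0,[0,-0.8,0],0],
    [0,[0,-0.6,0],0]
  ]
}}

```text
time: 14.55
tcp_pos: [0.5284, -0.0413, 0.2016]
orientation: [0.0, 0.999, -0.054, -0.0]
ft_force: [-1.6, -2.4, 3.1]
width: 0.0006
```

```bash
python3 - <<'E'
from h import *
import cv2
go(.002,.0495,.036)
o,T=load()
for n in ["scene","side"]:
    p=snapshot(n); cv2.imwrite(f"pics/{n}7.png",p["img"][:,:,::-1])
    for t in ["instrument_box"]:
        for x in spot_point(t,p)[:2]: print(n,t,(T.T@(np.array(x["xyz"])-o)).round(4),x["p"])
E
```

```text
tip(track mm) [ -0.3 -25.   35.6] shift cm [ 0.22 -7.45 -0.04] yaw needed -0.06 F [-1.6 -2.4  3.1] t 14.55
scene instrument_box [0.0043 0.0815 0.0104] 0.86
```

View pics/side7.png

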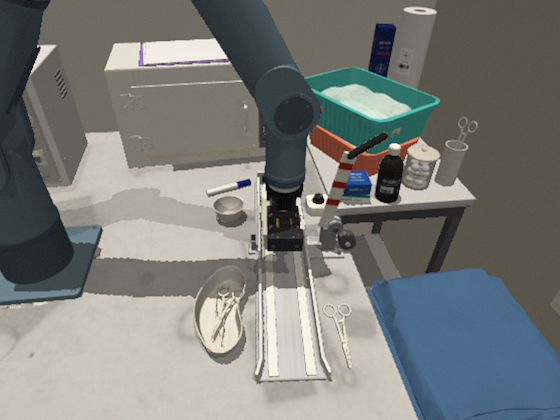

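Call:
{"method": "send_rows", "body": {
  "plan": [
    [0,[0,-0.7,0],0],
    [0,[0,-0.8,0],0],
    [0,[0,-0.8,0],0],
    [0,[0,-0.8,0],0],
    [0,[0,-0.8,0],0],
    [0,[0,-0.8,0],0],
    [0,[0,-0.6,0],0],
    [0,[0,-0.5,0],0]
  ]
}}

```text
time: 15.75
tcp_pos: [0.5346, 0.0161, 0.2016]
orientation: [0.0, 0.999, -0.054, -0.0]
ft_force: [-3.0, -3.9, 3.2]
width: 0.0003
```

Call:
{"method": "send_rows", "body": {
  "plan": [
    [0,[0,-0.3,0],0],
    [0,[0,-0.3,0],0],
    [0,[0,-0.2,0],0],
    [0,[0,-0.2,0],0],
    [0,[0,0,0],0]
  ]
}}

```text
time: 16.38
tcp_pos: [0.5362, 0.0264, 0.2017]
orientation: [-0.0, 0.999, -0.054, 0.0]
ft_force: [-0.9, -0.6, -0.9]
width: 0.0008
```

```bash
python3 - <<'E'
from h import *
import cv2
go(.002,.0495,.036)
o,T=load()
for n in ["scene"]:
    p=snapshot(n); cv2.imwrite(f"pics/{n}8.png",p["img"][:,:,::-1])
    for t in ["instrument_box","end_stop"]:
        for x in spot_point(t,p)[:2]: print(n,t,(T.T@(np.array(x["xyz"])-o)).round(4),x["p"])
E
```

```text
tip(track mm) [ 0.5 43.3 35.7] shift cm [ 0.15 -0.62 -0.03] yaw needed -0.04 F [-0.9 -0.6 -0.9] t 16.375
scene instrument_box [0.002  0.1494 0.0156] 0.7
scene end_stop [-0.0011  0.2443  0.028 ] 0.76
```

View pics/scene8.png

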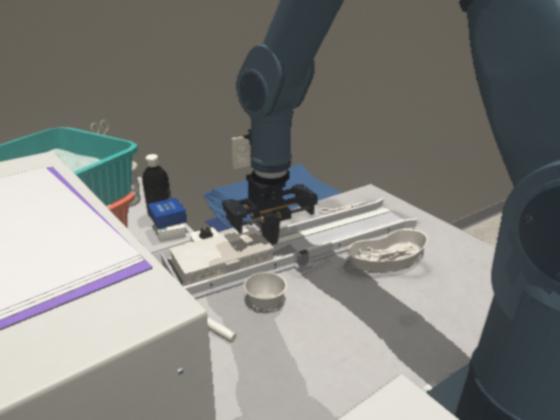

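Call:
{"method": "send_rows", "body": {
  "plan": [
    [0,[0,-0.2,0],0],
    [0,[0,-0.1,0],0],
    [0,[0,-0.1,0],0],
    [0,[0,0,0],0]
  ]
}}

```text
time: 17.02
tcp_pos: [0.5366, 0.0301, 0.2018]
orientation: [-0.0, 0.999, -0.054, 0.0]
ft_force: [-0.2, -1.1, -0.7]
width: 0.0002
```

Call:
{"method": "send_rows", "body": {
  "plan": [
    [0,[0,-0.1,0],0],
    [0,[0,-0.1,0],0],
    [0,[0,0,0],0]
  ]
}}

```text
time: 17.4
tcp_pos: [0.5367, 0.0317, 0.2018]
orientation: [0.0, 0.999, -0.054, 0.0]
ft_force: [-0.3, -3.8, 1.8]
width: 0.0008
```

Call:
{"method": "send_rows", "body": {
  "plan": [
    [0,[0,-0.1,0],0],
    [0,[0,0,0],0]
  ]
}}

```text
time: 17.65
tcp_pos: [0.5367, 0.0319, 0.2018]
orientation: [0.001, 0.999, -0.055, -0.0]
ft_force: [-0.2, -5.8, 3.5]
width: 0.0003
```

Call:
{"method": "send_rows", "body": {
  "plan": [
    [0,[0,-0.1,0],0],
    [0,[0,0,0],0]
  ]
}}

```text
time: 17.9
tcp_pos: [0.5367, 0.0321, 0.2017]
orientation: [0.001, 0.998, -0.055, -0.0]
ft_force: [-0.7, -7.6, 2.8]
width: 0.0006
```

```bash
python3 - <<'E'
from h import *
go(.002,.0495,.036)
E
```

```text
tip(track mm) [ 0.3 48.5 35.8] shift cm [ 0.17 -0.1  -0.03] yaw needed -0.16 F [-0.7 -7.6  2.8] t 17.9
```

The tool has stalled at the predicted position while the force climbs to 7.6 N, so the box is against the stop. Backing off.

Call:
{"method": "send_rows", "body": {
  "plan": [
    [0,[0,0.3,0],0],
    [0,[0,0.6,0],0],
    [0,[0,1.5,0],0],
    [0,[0,2.5,0],0],
    [0,[0,2.5,-1],0],
    [0,[0,2.5,-2.5],0],
    [0,[0,2.5,-2.5],0],
    [0,[0,2.5,-2.5],0]
  ]
}}

```text
time: 18.9
tcp_pos: [0.5202, -0.1159, 0.2874]
orientation: [0.0, 0.999, -0.055, -0.0]
ft_force: [-0.2, -0.0, -0.4]
width: 0.0004
```

Call:
{"method": "send_rows", "body": {
  "plan": [
    [0,[0,3,-1],0],
    [0,[0,3,0],0],
    [0,[0,3,0],0],
    [0,[0,3,0],0],
    [0,[0,3,0],0],
    [0,[0,3,0],0],
    [0,[0,0,0],0],
    [0,[0,0,0],0]
  ]
}}

```text
time: 19.9
tcp_pos: [0.5011, -0.2925, 0.2965]
orientation: [-0.0, 0.999, -0.054, -0.0]
ft_force: [0.3, 0.6, -0.0]
width: 0.0005
```

```bash
python3 - <<'E'
from h import *
import cv2
go(.002,-.3,.15)
o,T=load()
for n in ["scene","side"]:
    p=snapshot(n); cv2.imwrite(f"pics/{n}9.png",p["img"][:,:,::-1])
    for t in ["instrument_box","end_stop","gate_handle"]:
        for x in spot_point(t,p)[:2]: print(n,t,(T.T@(np.array(x["xyz"])-o)).round(4),x["p"])
E
```

```text
tip(track mm) [  -0.4 -277.5  130.5] shift cm [ 0.24  2.24 -1.95] yaw needed -0.05 F [ 0.3  0.6 -0. ] t 19.9
scene instrument_box [0.0055 0.1565 0.0151] 0.77
scene end_stop [0.0015 0.2476 0.0286] 0.84
scene gate_handle [0.1666 0.0019 0.2754] 0.8
side instrument_box [0.0028 0.1591 0.0154] 0.54
side gate_handle [0.1649 0.0046 0.2778] 0.9
```

View pics/scene9.png

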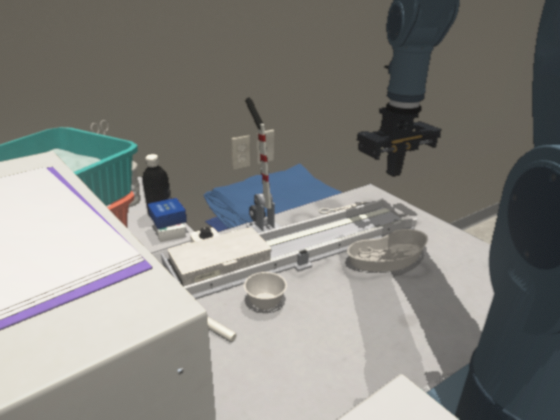

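View pics/side9.png

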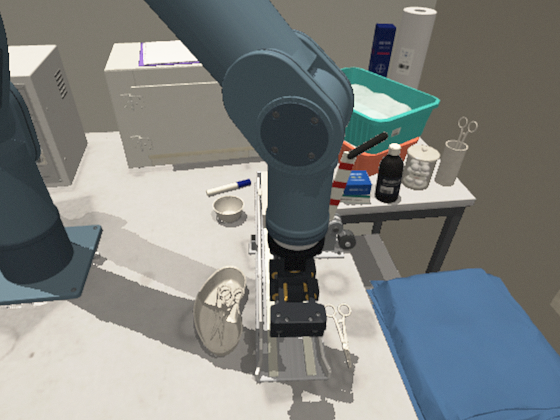

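The scene view shows the box at (220,253) against the stop and lying flat. The gate is raised at (262,150), the other things look undisturbed, and the robot is clear.

```bash
python3 -c "
from cell import *
print(hand_in())"
```

```text
the job is handed in; nothing more can be done
None
```

I raised the gate and pushed the box against the end stop, then handed the job in at about 20 s of the 54 s allowed. The hand-in gives no verdict.

- **Gate:** I pushed the counterweight down with the closed fingertips until the gate arm went past its balance point. It now stands by itself, with the handle at about track (0.165, 0, 0.277) m. That matches the position expected for 1.75 rad.
- **Box:** I pushed it slowly along the track with the closed fingers. At the end the tool stopped moving while the measured force rose to 7.6 N, so the box was against the rubber. I then backed off and lifted clear.
- **Last checks:** The box position reads y = 0.1565 m from the scene camera and 0.159 m from the side camera; 0.156 m is touching the stop. Across the track it reads x = 0.003–0.006 m. The height readings of about 0.015 m scatter around the true 0.012 m. The wrist force is near zero.
- **Other things:** The pictures show them where they were. I judged this by eye and did not measure their positions again at the end.
- **Disagreements:** The two cameras differ by about 3 mm on the box, which is within the networks' error. The side camera's view of the box is largely blocked by the arm (p = 0.54). A few low-confidence early detections were far off, and I left them out.

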